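# Find the pot lid that rocks and seat it

### The arm

A 7-joint arm with a two-finger parallel gripper is mounted at the origin on the work surface. World frame = base frame: x ahead of the robot, y to its left, z up, the work surface at z = 0. Lengths are in m, angles in degrees, forces in N, time in s.
With the tool pointing down it reaches from about 0.375 to 0.925 m from the base axis. Payload 3.1 kg.
Tool frame: the origin (TCP) lies between the finger pads; the fingertips stand 8 mm ahead of it and the grasp point (between the pads) lies 11 mm behind it; z points along the fingers, y is the direction in which the jaws open and shut (so a half turn about z gives the same grasp; the last joint's range is limited). The gripper opens to 85 mm and grips with 20 to 120 N. Pads are 22 mm wide; open, the fingers measure 114 mm over their backs; the gripper's body (76 mm by 85 mm) begins 54 mm behind the grasp point. The pads swing forward as they close: fully open they stand 13 mm farther back than shut.
Start: joints at [66.532, 21.939, 2.515, 91.553, -1.026, 66.532, -2.859], TCP at [0.199, -0.619, 0.239] pointing down, gripper open.
Joint ranges: [-149.38, 149.38], [-23.57, 123.04], [-84.95, 90], [0, 143.3], [-89.99, 269.99], [3.08, 112.72], [-163.45, 163.45]. Speed limits (degrees/s): [159.86, 159.86, 180, 180, 180, 180, 180].

### API

Orientations are given as a 3x3 rotation matrix whose columns are the frame's x, y, z axes.
In Python, from workcell import r, ik, get_state, read_camera, recognise, regions_of gives the robot as it stands. Calls block until the motion is done:
- r.move_ptp(position, orientation): joint-space move of the TCP to a pose.
- r.movel(position, vel=0.15, rotation=None): straight line of the TCP; rotation=None keeps the orientation; vel is the mean speed in m/s.
- r.set_joints(angles): joint-space move.
- r.gripper_to(opening): finger opening in m; the grip force is fixed at half the most; returns when the fingers have stopped.
- r.dwell(seconds).
- ik(position, orientation): joint angles nearest the present ones, or None.
- get_state(): the state.
- read_camera(name): name is "scene" or "top" or "wrist"; returns a dict with "img" (420x560x3 uint8, red, green, blue), "camera_matrix" (3x3 intrinsics, pixels), "rvec" (rotation vector, rad) and "tvec" (3), from world to camera coordinates, as OpenCV has them. Camera axes: x right, y down, z forward; pixel columns grow to the right and rows downward; lengths in m; the calibration is good to about 2 mm. A picture is of the moment at which its call begins. There is no depth.
A pose or a line that the arm cannot do raises r.Unreachable and nothing moves.
- r.hand_in(): hands the job in, once; it reports no verdict.
Trained networks look in the newest picture that a camera, given by its name, has taken for a name from the list of things; names that differ only in an ending like _2 or _b are one class to them, and where a whole thing is asked for, a point or a joint stands for the part that bears it (a point fixed in the world has none). Each returns a list of dicts, best first, with "score" (0 to 1); they miss things now and then, are a little off and sometimes report something else, mostly with a low value. They report only what shows in the picture. A call takes as long as a camera call. They do not tell look-alikes from the thing itself.
- recognise(camera, label): "box" ([left, top, width, height] as shares, 0 to 1, of the picture: columns of its width, rows of its height, round what is visible of it).
- regions_of(camera, label): "region" (420x560 bool, what is visible of it) and "box" ([left, top, width, height] as shares, 0 to 1, of the picture: columns of its width, rows of its height, round what is visible of it).
The state is a dict: "t": time; "joint_positions": joint angles; "dq": joint speeds; "effort": joint torques, N m; "tool_pos": TCP position; "tool_rot": TCP orientation; "ft_force": force on the tool from outside, world axes, zero at the start; "wrist_torque": the same for the moment, N m; "gripper_width": finger opening in m.
Only numpy, scipy, OpenCV 4.12 (cv2) and the standard library are available. Lean on these libraries where they do the work, as an engineer would, in place of code of your own. Each camera call takes 0.05 s, during which the arm holds its last target. There are 200 camera calls.

### The job

One of the four steel lids on the food warmer is not sitting properly in its pot. Go along the row from the robot's left end to its right end, pressing each lid down with the fingertips to find the one that rocks, and push that lid across with the fingers until it drops into its pot, so that in the end all four lids lie flat and fully home. Do not lift any lid, and leave the other things on the warmer and the table where they are.

Things in the scene. Friction and masses are not known exactly. Their poses are not given: they have to be found in the camera images.
- station: stainless steel countertop food warmer standing on the table, 270 mm deep (x), 600 mm wide (y) and 150 mm high; origin at the middle of its underside, +y of its frame is the end to the robot's left. Four round pots hang in a row along y in its deck, 140 mm apart, 20 mm in front (-x) of the deck's middle line; fixed
- pot_a: steel pot, fixed in the warmer, any place in the row; only its rim (120 mm across, 6 mm above the deck, mouth 91 mm) shows. Origin: middle of the mouth at the rim's top, z up. An unseated lid is shifted about 5 mm: its plug rides on the rim there, that side stands up 6 mm (3 degrees) and rocks when pressed; a sideways push of 1 to 3 N slides it, and once over the middle it drops in (2 mm play)
- pot_b: steel pot, fixed in the warmer, any place in the row; only its rim (120 mm across, 6 mm above the deck, mouth 91 mm) shows. Origin: middle of the mouth at the rim's top, z up. An unseated lid is shifted about 5 mm: its plug rides on the rim there, that side stands up 6 mm (3 degrees) and rocks when pressed; a sideways push of 1 to 3 N slides it, and once over the middle it drops in (2 mm play)
- pot_c: steel pot, fixed in the warmer, any place in the row; only its rim (120 mm across, 6 mm above the deck, mouth 91 mm) shows. Origin: middle of the mouth at the rim's top, z up. An unseated lid is shifted about 5 mm: its plug rides on the rim there, that side stands up 6 mm (3 degrees) and rocks when pressed; a sideways push of 1 to 3 N slides it, and once over the middle it drops in (2 mm play)
- pot_d: steel pot, fixed in the warmer, any place in the row; only its rim (120 mm across, 6 mm above the deck, mouth 91 mm) shows. Origin: middle of the mouth at the rim's top, z up. An unseated lid is shifted about 5 mm: its plug rides on the rim there, that side stands up 6 mm (3 degrees) and rocks when pressed; a sideways push of 1 to 3 N slides it, and once over the middle it drops in (2 mm play)
- lid_a: loose steel lid of pot_a, about 0.25 kg: flat flange 108 mm across, 4 mm thick; under it a plug 87 mm across, 4 mm deep, that drops into the pot's mouth; boss 54 mm across (to 9 mm) and central round black knob 29 mm across, from 14 to 29 mm above the flange's underside. Origin: centre of the flange's underside, z up along the knob. Seated: origin at the pot's, level, does not give when pressed
- lid_b: loose steel lid of pot_b, about 0.25 kg: flat flange 108 mm across, 4 mm thick; under it a plug 87 mm across, 4 mm deep, that drops into the pot's mouth; boss 54 mm across (to 9 mm) and central round black knob 29 mm across, from 14 to 29 mm above the flange's underside. Origin: centre of the flange's underside, z up along the knob. Seated: origin at the pot's, level, does not give when pressed
- lid_c: loose steel lid of pot_c, about 0.25 kg: flat flange 108 mm across, 4 mm thick; under it a plug 87 mm across, 4 mm deep, that drops into the pot's mouth; boss 54 mm across (to 9 mm) and central round black knob 29 mm across, from 14 to 29 mm above the flange's underside. Origin: centre of the flange's underside, z up along the knob. Seated: origin at the pot's, level, does not give when pressed
- lid_d: loose steel lid of pot_d, about 0.25 kg: flat flange 108 mm across, 4 mm thick; under it a plug 87 mm across, 4 mm deep, that drops into the pot's mouth; boss 54 mm across (to 9 mm) and central round black knob 29 mm across, from 14 to 29 mm above the flange's underside. Origin: centre of the flange's underside, z up along the knob. Seated: origin at the pot's, level, does not give when pressed
- salt: aluminium salt shaker, 38 mm across, 64 mm high, standing on the deck behind the lids; origin under its base. A bystander
- chilli: small jar of chilli, 42 mm across, 62 mm high, standing on the deck behind the lids; origin under its base. A bystander
- spoon: steel spoon 190 mm long lying along the back of the deck; origin under its middle. A bystander
- sauce: sauce bottle, 58 mm across, 170 mm high, left of the warmer; origin under its base. A bystander
- box1: closed takeaway box, about 128 x 178 x 51 mm, on the robot's right; origin under its middle. A bystander
- cup: paper cup 74 mm across, 85 mm high, left of the warmer; origin under its base. A bystander
- shaker: glass sugar shaker 48 mm across, 106 mm high, right of the warmer; origin under its base. A bystander
There are look-alikes about, which are no part of the job. What is shaped like the lid_d but pink or red is not meant.

How it is judged (in metres and radians):
On the way, in this order (a step that is already met when the one before it is completed fails the run):
1. the first (leftmost) lid of the row is pressed with the fingers (((y of pot_a in the frame of station between 0.14 and 0.3 m and contact force between the fingers and lid_a above 1.5 N) or (y of pot_b in the frame of station between 0.14 and 0.3 m and contact force between the fingers and lid_b above 1.5 N) or (y of pot_c in the frame of station between 0.14 and 0.3 m and contact force between the fingers and lid_c above 1.5 N) or (y of pot_d in the frame of station between 0.14 and 0.3 m and contact force between the fingers and lid_d above 1.5 N))), for 0.1 s.
2. the second lid of the row is pressed with the fingers (((y of pot_a in the frame of station between 0 and 0.14 m and contact force between the fingers and lid_a above 1.5 N) or (y of pot_b in the frame of station between 0 and 0.14 m and contact force between the fingers and lid_b above 1.5 N) or (y of pot_c in the frame of station between 0 and 0.14 m and contact force between the fingers and lid_c above 1.5 N) or (y of pot_d in the frame of station between 0 and 0.14 m and contact force between the fingers and lid_d above 1.5 N))), for 0.1 s.
3. the third lid of the row is pressed with the fingers (((y of pot_a in the frame of station between -0.14 and 0 m and contact force between the fingers and lid_a above 1.5 N) or (y of pot_b in the frame of station between -0.14 and 0 m and contact force between the fingers and lid_b above 1.5 N) or (y of pot_c in the frame of station between -0.14 and 0 m and contact force between the fingers and lid_c above 1.5 N) or (y of pot_d in the frame of station between -0.14 and 0 m and contact force between the fingers and lid_d above 1.5 N))), for 0.1 s.
4. the last (rightmost) lid of the row is pressed with the fingers (((y of pot_a in the frame of station between -0.3 and -0.14 m and contact force between the fingers and lid_a above 1.5 N) or (y of pot_b in the frame of station between -0.3 and -0.14 m and contact force between the fingers and lid_b above 1.5 N) or (y of pot_c in the frame of station between -0.3 and -0.14 m and contact force between the fingers and lid_c above 1.5 N) or (y of pot_d in the frame of station between -0.3 and -0.14 m and contact force between the fingers and lid_d above 1.5 N))), for 0.1 s.
At the end, for the whole second after the job is handed in: All four lids at rest in their pots: within 4 mm of the pot's middle, flange down on the rim (within 1.5 mm), level to 0.02 rad. Before that every lid was pressed (over 1.5 N for 0.1 s), left to right along the row; the loose one may be seated in between or afterwards (horizontal distance between lid_a and pot_a below 0.004 m and z of lid_a in the frame of pot_a below 0.0015 m and angle between each of lid_a, lid_b, lid_c, lid_d's own z axis and vertical below 0.02 rad and linear speed of each of lid_a, lid_b, lid_c, lid_d below 0.01 m/s and horizontal distance between lid_b and pot_b below 0.004 m and z of lid_b in the frame of pot_b below 0.0015 m and horizontal distance between lid_c and pot_c below 0.004 m and z of lid_c in the frame of pot_c below 0.0015 m and horizontal distance between lid_d and pot_d below 0.004 m and z of lid_d in the frame of pot_d below 0.0015 m); the robot touches nothing.
It fails at once if a lid is lifted (more than 20 mm above its pot), tipped up, or pushed off its pot (z of lid_a in the frame of pot_a above 0.02 m or angle between any of lid_a, lid_b, lid_c, lid_d's own z axis and vertical above 0.6 rad or horizontal distance between lid_a and pot_a above 0.03 m or z of lid_b in the frame of pot_b above 0.02 m or horizontal distance between lid_b and pot_b above 0.03 m or z of lid_c in the frame of pot_c above 0.02 m or horizontal distance between lid_c and pot_c above 0.03 m or z of lid_d in the frame of pot_d above 0.02 m or horizontal distance between lid_d and pot_d above 0.03 m).
It fails at once if a bystander is shifted by more than 30 mm, lifted or knocked over (distance of any of salt, chilli, spoon, sauce, box1, cup, shaker from where it was at the start of the episode above 0.03 m or angle between any of salt, chilli, spoon, sauce, box1, cup, shaker's own z axis and vertical above 0.5 rad).
It also fails if it takes over 59 s, if anything falls off the work surface, if the arm or the gripper's body presses on something with over 40 N, if the wrist force passes 120 N, or if a joint passes its speed limit or range.

## Working session

There is one attempt and no reset: what is moved stays moved. The work goes in short steps, each a Python script; the robot and the scene stay as the last script left them, time stands still between calls to the robot, and variables do not carry over. Pictures are saved under pics/ and viewed, about 8 in all and at most 12, crops included, and the job is handed in when it is done.

```bash
ls; mkdir -p pics; python3 - <<'E'
from workcell import *
import cv2, numpy as np
for n in ("scene","top"):
    c=read_camera(n); cv2.imwrite(f"pics/{n}0.png",c["img"][:,:,::-1])
    R=cv2.Rodrigues(c["rvec"])[0]; print(n,c["camera_matrix"].round(1).tolist(),(-R.T@c["tvec"].ravel()).round(3),R[2].round(2))
    for l in ("lid_a","pot_a","station"):
        for d in recognise(n,l): print(l,round(d["score"],2),(np.array(d["box"])*[560,420,560,420]).round(1))
print(get_state())
E
```

```text
pics
scene [[387.5, 0.0, 284.0], [0.0, 387.5, 202.1], [0.0, 0.0, 1.0]] [ 1.034 -0.243  1.186] [-0.47  0.17 -0.86]
lid_a 0.93 [340.2 144.7  31.5  21.3]
lid_a 0.91 [311.9 192.7  35.3  31. ]
lid_a 0.86 [305.2 162.5  26.8  19.7]
lid_a 0.84 [185.8 174.9  34.4  29.3]
lid_a 0.83 [367.9 133.8  30.5  25. ]
lid_a 0.68 [264.  212.6  38.6  25.9]
lid_a 0.62 [221.  225.8  40.   35.8]
lid_a 0.38 [316.9 241.   11.6  20.1]
pot_a 0.6 [349.7 198.4  13.3  11.3]
pot_a 0.57 [271.8 239.6   9.7   5.8]
pot_a 0.57 [312.3 207.3  23.   16.2]
pot_a 0.56 [235.5 233.8  26.3  28. ]
station 0.52 [151.2 278.9  25.6  21.9]
station 0.21 [318.1 241.1  11.1  18.9]
top [[485.0, 0.0, 281.5], [0.0, 485.0, 214.7], [0.0, 0.0, 1.0]] [ 0.268 -0.027  1.38 ] [ 0.15  0.01 -0.99]
lid_a 0.9 [104.2 264.8  36.5  38.3]
lid_a 0.89 [148.  262.7  41.3  37.4]
lid_a 0.84 [167.2 167.3  42.8  43.6]
lid_a 0.82 [277.2 157.9  43.7  40.8]
lid_a 0.77 [355.5 275.7  37.3  40.3]
lid_a 0.75 [222.9 163.   41.4  42. ]
lid_a 0.58 [335.8 152.9  38.5  44. ]
lid_a 0.56 [207.  254.4  40.   32.5]
pot_a 0.87 [221.1 161.6  48.8  45.7]
pot_a 0.73 [275.1 161.9  4
[... 234 characters left out ...]
6.53174894, -2.85763589]), 'dq': array([-0.01919757, -0.0387369 , -0.02690451, -0.08227972, -0.03636311,
        0.03529034,  0.12063942]), 'effort': array([-7.89728019e-04, -4.32788908e+01,  1.02110680e+00, -2.49390489e+01,
        1.04102722e-02,  5.16512955e-03,  9.51279674e-06]), 'tool_pos': array([ 0.1993637 , -0.61853097,  0.23905837]), 'tool_rot': array([[ 9.51766378e-01,  3.06823637e-01, -1.34251459e-04],
       [ 3.06823666e-01, -9.51766300e-01,  3.85998415e-04],
       [-9.34257655e-06, -4.08571838e-04, -9.99999916e-01]]), 'ft_force': array([ 0.30647428, -0.76669721, -0.60165626]), 'wrist_torque': array([-0.0214315 ,  0.00107029, -0.00370664]), 'gripper_width': 0.08552293185931593}
```

```bash
python3 - <<'E'
import cv2
cv2.imwrite("pics/top0c.png",cv2.resize(cv2.imread("pics/top0.png")[100:310,90:430],(800,494),interpolation=cv2.INTER_CUBIC))
E
```

```text
(no output)
```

View pics/scene0.png

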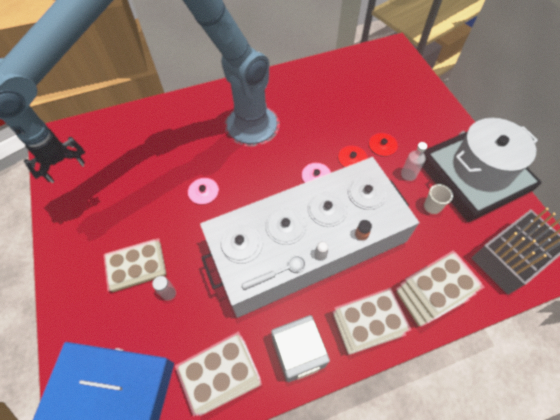

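View pics/top0c.png

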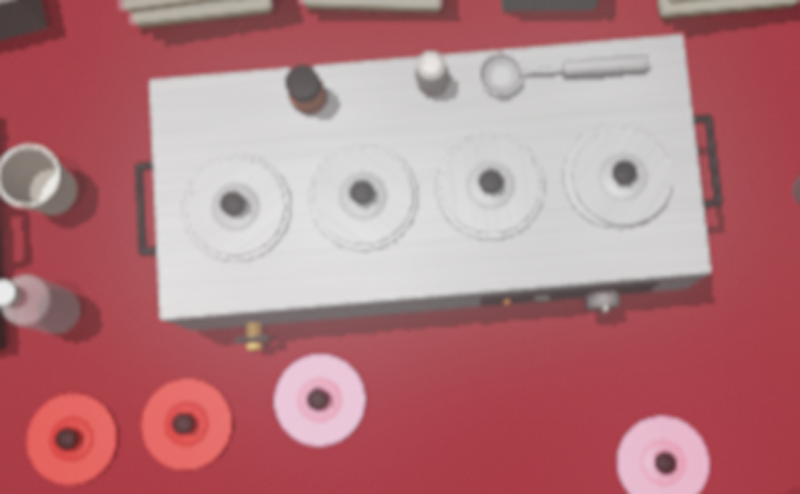

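The top crop shows the four lids with knobs at about (235,205), (362,192), (492,182) and (625,173). The rightmost one seems to show rim on its left side. Next I triangulate the knobs.

```bash
cat > h.py <<'E'
from workcell import *
import cv2, numpy as np
def P(c): return c["camera_matrix"]@np.c_[cv2.Rodrigues(c["rvec"])[0],np.ravel(c["tvec"])]
def knobs(img, box):
    x0,y0,x1,y1=box
    m=(img[y0:y1,x0:x1].max(2)<110).astype(np.uint8)
    n,_,s,ce=cv2.connectedComponentsWithStats(m)
    return [(ce[i]+[x0,y0],s[i]) for i in range(1,n) if s[i][4]>15]
def onplane(c,uv,z):
    p=P(c); A=np.c_[p[:,0],p[:,1],p[:,2]*z+p[:,3]]
    w=np.linalg.solve(A,[uv[0],uv[1],1]); return w[:2]/w[2]
E
python3 - <<'E'
from h import *
t=read_camera("top"); s=read_camera("scene")
def pick(n,c,cen):
    out=[]
    for u,v in cen:
        b=[int(u-9),int(v-9),int(u+10),int(v+10)]
        k=max(knobs(c["img"],b),key=lambda k:k[1][4]); out.append(k[0]); 
    return np.array(out)
f=340/800
kt=pick("top",t,[(90+f*x,100+f*y) for x,y in [(235,205),(362,192),(492,182),(625,173)]])
ks=pick("scene",s,[(368,190),(327,206),(285,224),(239,240)])
X=cv2.triangulatePoints(P(t),P(s),kt.T,ks.T); X=(X[:3]/X[3]).T
print(kt.round(1).tolist(),ks.round(1).tolist());print(X.round(4)); print([onplane(t,k,.178).round(4).tolist() for k in kt],[onplane(s,k,.178).round(4).tolist() for k in ks])
d=X[0]-X[3];print(np.linalg.norm(np.diff(X,axis=0),axis=1),np.degrees(np.arctan2(-d[0],d[1])))
E
```

```text
[[188.9, 186.3], [244.1, 180.8], [298.5, 176.9], [355.1, 173.1]] [[367.8, 188.6], [327.4, 204.9], [285.1, 222.1], [239.0, 239.4]]
[[ 0.5259  0.2191  0.1742]
 [ 0.5373  0.0782  0.1779]
 [ 0.5463 -0.06    0.1751]
 [ 0.5536 -0.2034  0.1775]]
[[0.525, 0.2181], [0.5372, 0.0779], [0.5456, -0.06], [0.5534, -0.2036]] [[0.5279, 0.2177], [0.5374, 0.0785], [0.5477, -0.0606], [0.5539, -0.203]]
[0.14141948 0.13853046 0.14358915] 3.748357699507521
```

```bash
cat >> h.py <<'E'
YAW=np.radians(3.75)
def Rt(a):  # tool down, tool x at angle a
    return np.array([[np.cos(a),np.sin(a),0],[np.sin(a),-np.cos(a),0],[0,0,-1.]])
K=np.array([[.5265,.218],[.5373,.0782],[.5466,-.0603],[.5536,-.2033]])
def fz(): 
    return np.mean([get_state()["ft_force"] for _ in range(3)],axis=0)
def press(x,y,z0=.200,zmin=.180,F=4,step=.001):
    r.movel([x,y,z0],vel=.12); r.dwell(.1); b=fz(); z=z0; first=None
    while z>zmin:
        z-=step; r.movel([x,y,z],vel=.02); f=fz()-b
        if first is None and f[2]>1: first=get_state()["tool_pos"][2]
        if f[2]>F: break
    r.dwell(.2); f=fz()-b; s=get_state()
    print("contact z",first,"end cmd",round(z,4),"act",s["tool_pos"].round(4),"F",f.round(2),"t",s["t"],flush=True)
E
python3 - <<'E'
from h import *
r.gripper_to(0.0)
p=get_state()["tool_pos"]
r.move_ptp([K[0][0],K[0][1],.28],Rt(YAW)); print(get_state()["t"],get_state()["joint_positions"].round(0))
c=read_camera("wrist"); cv2.imwrite("pics/w1.png",c["img"][:,:,::-1]); R=cv2.Rodrigues(c["rvec"])[0];print((-R.T@np.ravel(c["tvec"])).round(3),R.round(2).tolist())
press(*K[0]); r.movel([*K[0],.23],vel=.2); print(get_state()["t"])
E
```

```text
4.4167 [  20.   20.  -56.   98.   17.   71. -126.]
[0.601 0.222 0.414] [[0.06, -1.0, 0.0], [-0.95, -0.06, 0.29], [-0.29, -0.02, -0.96]]
contact z 0.1932358466077913 end cmd 0.192 act [0.5267 0.2182 0.1932] F [-3.37 -0.56  5.98] t 7.5833
7.925
```

View pics/w1.png

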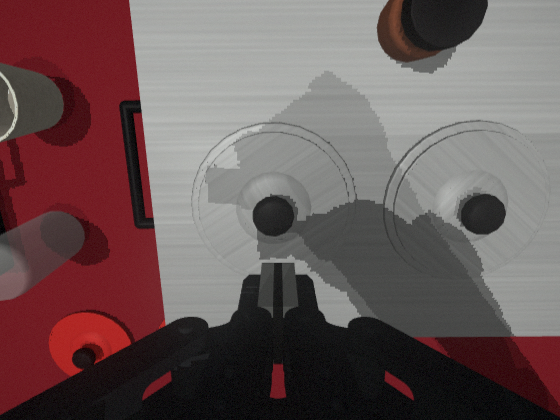

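The wrist view shows lid 1's knob at (273,216), concentric with its rim. Contact at TCP z 0.193 (tip 0.185) matches a seated lid. I'll go on with the other three the same way.

```bash
python3 - <<'E'
from h import *
ims=[]
for i in (1,2,3):
    r.movel([*K[i],.28],vel=.25); r.dwell(.1)
    c=read_camera("wrist"); cv2.imwrite(f"pics/w{i+1}.png",c["img"][:,:,::-1]); ims.append(c["img"][90:300,150:410,::-1])
    np.savez(f"w{i+1}.npz",**c)
    press(*K[i],F=2.5,z0=.202); r.movel([*K[i],.23],vel=.2)
r.movel([*K[3],.28]); print(get_state()["t"])
a=cv2.imread("pics/w1.png")[90:300,150:410]; ims=[a]+ims
m=np.vstack([np.hstack(ims[:2]),np.hstack(ims[2:])]); cv2.imwrite("pics/m.png",cv2.resize(m,(728,588),interpolation=cv2.INTER_CUBIC))
E
```

```text
contact z 0.1932248775812323 end cmd 0.192 act [0.5376 0.0783 0.1932] F [-2.61 -0.78  5.94] t 12.4167
contact z 0.1931753483057008 end cmd 0.192 act [ 0.5469 -0.0603  0.1932] F [-2.06 -0.06  4.52] t 17.25
contact z 0.1999317534451458 end cmd 0.196 act [ 0.5538 -0.2034  0.1964] F [-1.8  -0.13  3.39] t 21.1
21.9
```

View pics/m.png

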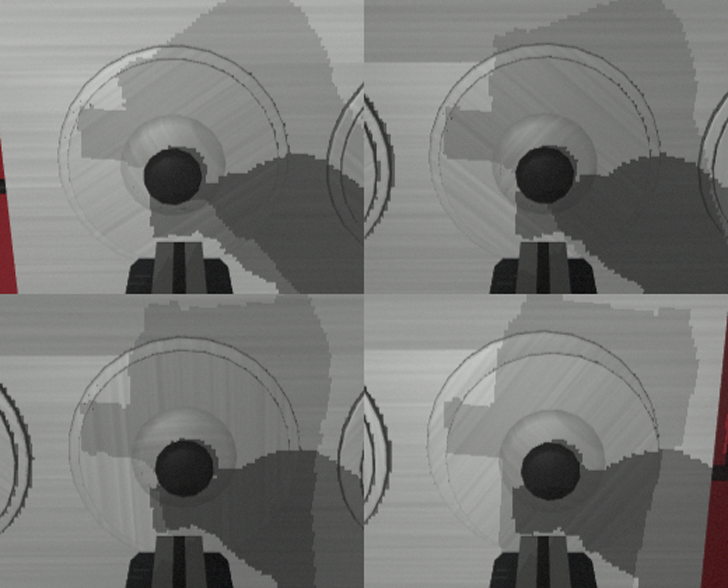

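Lids 1–3 all stop hard at 0.1932. Lid 4 (the rightmost) touches at 0.200 and gives to 0.196, so it rocks. The picture shows its flange shifted down and right (−x, −y) over the rim, by about 5 mm. I'll refine the knob's offset relative to lids 2 and 3.

```bash
cat >> h.py <<'E'
def wknob(c,z):
    g=c["img"].max(2); m=(g[175:250,230:330]<50).astype(np.uint8)
    n,_,s,ce=cv2.connectedComponentsWithStats(m); i=1+np.argmax(s[1:,4]); return onplane(c,ce[i]+[230,175],z),s[i]
E
python3 - <<'E'
from h import *
for i,z in ((2,.178),(3,.178),(4,.182)):
    k,s=wknob(np.load(f"w{i}.npz"),z); print(i,k.round(4),s)
c=read_camera("wrist"); k,s=wknob(c,.182); print("now",k.round(4),s,get_state()["t"])
for a in (-40,140): q=ik([.5536,-.2033,.25],Rt(np.radians(a))); print(a,None if q is None else np.round(q))
E
```

```text
2 [0.5359 0.0798] [  28   20   42   41 1293]
3 [ 0.5459 -0.0598] [  31   20   42   41 1313]
4 [ 0.5533 -0.2034] [  32   21   42   42 1308]
now [ 0.5531 -0.2034] [  27   21   42   41 1288] 21.95
-40 [  49.   19.  -39.   98.   13.   67. -124.]
140 [ 70.  33. -72.  97.  32.  74.  42.]
```

```bash
python3 - <<'E'
from h import *
k=np.array([.5531,-.2034]); pot=np.array([.556,-.1994]); u=(pot-k)/np.linalg.norm(pot-k)
a=np.arctan2(-u[0],u[1])
r.move_ptp([*k,.25],Rt(a)); r.gripper_to(.045); print(get_state()["gripper_width"],np.degrees(a))
r.movel([*k,.20],vel=.15); r.dwell(.1); b=fz()
for z in (.19,.185,.181,.178):
    r.movel([*k,z],vel=.04); f=fz()-b
    if f[2]>1.5: print("touch",z,f); break
b=fz(); pk=0
for d in np.arange(.004,.016,.001):
    r.movel([*(k+u*d),z],vel=.02); f=fz()-b; print(round(d,3),"along",round(f[:2]@u,2),"z",round(f[2],2), (get_state()["tool_pos"][:2]-k)@u)
    if f[:2]@u<-6: break
r.dwell(.2);print(get_state()["t"])
c=read_camera("wrist"); cv2.imwrite("pics/p1.png",c["img"][:,:,::-1])
E
```

```text
0.04494932871607077 -35.94211187138245
0.004 along 0.69 z 0.78 0.0044522859778125335
0.005 along 0.81 z 0.27 0.005057686072203366
0.006 along 0.61 z 0.59 0.006082099485459125
0.007 along 0.59 z 0.3 0.007117783232104231
0.008 along 0.63 z 0.99 0.00813840482257698
0.009 along 0.4 z -0.08 0.009114968008472675
0.01 along 0.08 z 0.05 0.009759420133936835
0.011 along -0.59 z 0.19 0.01075657676342637
0.012 along -0.08 z -0.35 0.012096687764307355
0.013 along -0.79 z 0.17 0.013242844615202764
0.014 along 0.25 z 0.2 0.014108375401034438
0.015 along 0.23 z 0.27 0.01503215539404448
28.1917
```

The force rose to about 1 N and then released near 14 mm, so the lid probably dropped in. I'll back off, lift clear and check.

```bash
python3 - <<'E'
from h import *
p=get_state()["tool_pos"]; k=np.array([.5531,-.2034]); u=np.array([.5869,.8096])
q=p[:2]-u*.008
r.movel([*q,p[2]],vel=.05); r.movel([*q,.24],vel=.15); r.gripper_to(0.0)
r.move_ptp([.5536,-.2033,.28],Rt(YAW)); r.dwell(.1)
c=read_camera("wrist"); np.savez("w5.npz",**c); kk,s=wknob(c,.178); print("knob",kk.round(4),s,get_state()["t"])
cv2.imwrite("pics/c1.png",cv2.resize(c["img"][90:300,150:410,::-1],(728,588),interpolation=cv2.INTER_CUBIC))
E
```

```text
knob [ 0.5561 -0.1993] [  21   15   42   41 1268] 30.4667
```

View pics/c1.png

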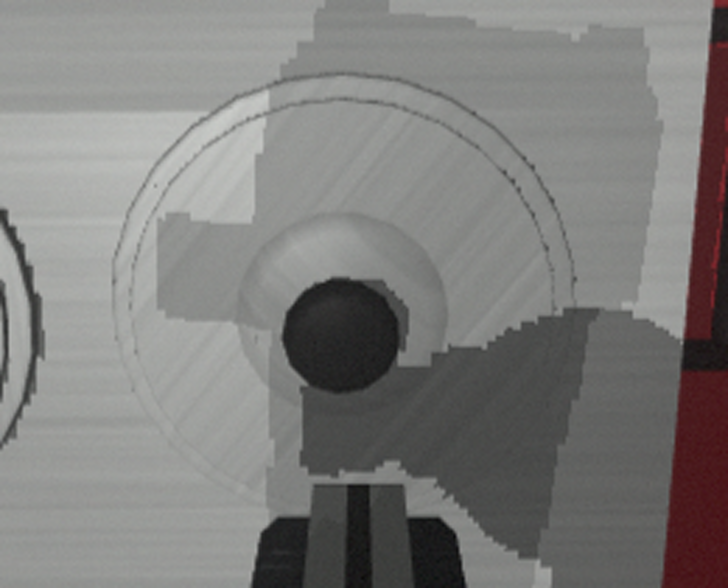

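The lid is now concentric: the gaps are about 17 px on the left, 22 px on the right and 25 px at the top, as on the seated lids. The knob is at the predicted pot centre. I'll confirm with a press, then retreat and hand in if it is firm.

```bash
python3 - <<'E'
from h import *
press(.556,-.1994,F=2.5,z0=.2); z=get_state()["tool_pos"][2]
r.movel([.556,-.1994,.30],vel=.15); r.dwell(.2)
c=read_camera("wrist"); print(wknob(c,.178)[0].round(4))
if z<.1938: r.hand_in(); print("handed in",get_state()["t"])
E
```

```text
contact z 0.19322088451190572 end cmd 0.192 act [ 0.5563 -0.1994  0.1932] F [-0.99  0.47  5.54] t 33.5833
[ 0.556  -0.1994]
the job is handed in; nothing more can be done
the job is handed in; nothing more can be done
```

I pressed all four lids on the knob from left to right, at about 3.4–6 N each. The rightmost lid was the loose one, and it now sits home in its pot. I handed the job in at about 34–35 s; the robot gave no verdict.

- **Finding the loose lid:** The first three lids stopped firmly at a tool height of 0.1932 m. The rightmost touched at 0.200 m and gave to 0.196 m under the press. The wrist picture and the knob position put it about 5 mm off, towards the robot and to the right.
- **Seating it:** I placed the open fingers either side of its knob and pushed it along the offset. Resistance built to about 1 N, then released at roughly 14 mm of travel, when the lid dropped in.
- **Last checks:** The lid is concentric with its rim in the wrist picture, and its knob is within 0.2 mm of where I predicted the pot's middle. A repeat press stopped firmly at 0.1932 m, the same as the other three.

No check failed. The knob presses also showed a sideways force of up to 3.4 N, but the tool stayed in place. I did not take a final picture of the other three lids or the bystanders; the fingers touched nothing but the lids as far as I know.

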